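Lay the glove carton down in its taped place

ROBOT

A 6-joint arm with a two-finger parallel gripper is mounted at the origin on the work surface. World frame = base frame: x ahead of the robot, y to its left, z up, the work surface at z = 0. Lengths are in m, angles in rad, forces in N, time in s.
With the tool pointing down it reaches from about 0.375 to 0.9 m from the base axis. Payload 3.1 kg.
Tool frame: the origin (TCP) lies midway between the tips of the shut fingers; the grasp point (between the pads) lies 19 mm behind it (pinch_z is the distance from the TCP to the grasp point, in m); y points along the fingers, z is the direction in which the jaws open and shut, and the axes are right-handed (so a half turn about y gives the same grasp; the last joint's range is limited). The gripper opens to 87 mm and grips with 3 to 60 N. Pads are 19 mm wide; open, the fingers measure 117 mm over their backs; the gripper's body (75 mm by 190 mm) begins 51 mm behind the grasp point.
Start: joints at [1.115, 0.527, 1.433, -0, 1.181, -0.178], TCP at [0.171, 0.601, 0.223] pointing down, gripper open.
Joint ranges: [-3.08, 3.08], [-0.75, 2.2], [0.22, 2.44], [-1.43, 4.57], [0, 2.65], [-2.85, 2.85]. Speed limits (rad/s): [2.79, 2.79, 3.14, 3.14, 3.14, 3.14].

INTERFACE

Orientations are given as a unit quaternion [x, y, z, w].
In Python, from rig import * gives the robot as it stands.
- The arm moves only by the tool drive_tool, never from a script. Its argument "plan" is a list of rows, each a list of 7 numbers: the shift along the tool's x, y, z in mm, then the turn, a rotation vector about the tool's x, y, z in degrees, then the finger opening in mm, from 0 to 87. A call has 1 to 10 rows; each row is the pose to reach, as a shift and turn from the pose commanded when the call began, along the tool's axes at that moment; what a row does not reach only later rows make up. A row lasts 1/10 s, in which the tool goes at most 50 mm and 8.59 degrees, less where a joint would pass 70% of its speed; a pose out of reach is approached as far as the arm can. A call with a gripper value outside its range is refused whole. The fingers move at their own pace and stop on an object; "newtons" is the grip in N (left out, the last holds). Time passes only in rows, so rows that repeat a pose let the fingers close. It gives the time, the measured TCP pose, the force and the opening at its end, in the units of the state.
- get_obs(): the state, without advancing time (a new reading comes with each control period).
- camera(name): name is "scene" or "side" or "wrist"; returns the picture (384x512x3 uint8, blue, green, red); there is no depth.
- get_calibration(name): a dict with "fx", "fy", "cx", "cy" (pixels), "origin" and "rotation" of the camera in the world; the wrist camera has in their place "tool_from_camera" (4x4, takes a point from camera to tool coordinates, whose origin is the TCP and whose axes are the tool frame's). Camera axes: x right, y down, z forward; pixel columns grow to the right and rows downward; lengths in m; the calibration is good to about 2 mm. The wrist camera is an equidistant fisheye: a pixel r from the principal point sees the ray r / f radians off the axis. A picture is of the moment at which its call begins: read the wrist's pose just before it. get_calibration takes no time and is no camera call.
- hand_in(): hands the job in, once; it reports no verdict.
Trained networks look in the newest picture that a camera, given by its name, has taken for a name from the list of things; names that differ only in an ending like _2 or _b are one class to them, and where a whole thing is asked for, a point or a joint stands for the part that bears it (a point fixed in the world has none). Each returns a list of dicts, best first, with "conf" (0 to 1); they miss things now and then, are a little off and sometimes report something else, mostly with a low value. They report only what shows in the picture. A call takes as long as a camera call. They do not tell look-alikes from the thing itself.
- spot_in(camera, target): "location" ([column, row] in pixels, amid what is visible of it).
- mark_of(camera, target): "location" ([column, row] in pixels: a listed point, or the origin of a listed thing).
The state is a dict: "time": time; "q": joint angles; "joint_velocities": joint speeds; "joint_torque": joint torques, N m; "position": TCP position; "tool_rot": TCP orientation; "ft_force": force on the tool from outside, world axes, zero at the start; "moment": the same for the moment, N m; "grip_width": finger opening in m.
Only numpy, scipy, OpenCV 4.12 (cv2) and the standard library are available. Lean on these libraries where they do the work, as an engineer would, in place of code of your own. Each camera call takes 0.05 s, during which the arm holds its last target. There are 200 camera calls.

TASK

The carton of disposable gloves stands on end at one end of the yellow-taped place on the steel table. With the fingertips only, gently slide the little paper box of sweets completely out of the taped place, then push the glove carton near its top so that it topples over onto its back and lands inside the tape, glove window facing up. Do not grip or lift anything, leave the bottles and the stack of cups alone, and finish clear of everything.

Things in the scene. Friction and masses are not known exactly. Their poses are not given: they have to be found in the camera images.
- glove_place: A rectangle outlined on the table in flat yellow tape 18 mm wide, no height to speak of. Outer outline 200 mm along its x, 330 mm along its y. Origin: its centre, on the table. Its x points roughly away from the robot, its y roughly to the robot's left; the glove carton stands at its +y end. The tape itself counts as part of the place.
- glove_box: Closed white carton with blue bands, 0.3 to 0.5 kg, standing on its small end: 125 mm (its x) by 75 mm (its y), 240 mm tall (its z). Origin: centre of the end it stands on. The +y face, away from the middle of the taped place, has the oval glove window (flush, the whole face can be pushed); the -y face is its back. It must topple towards its -y, about its lower -y edge.
- heel_a (a point): Corner of the carton's back (-y) face at the end it stands on, +x side. The edge heel_a to heel_b, 125 mm, is the one it tips about; it stays on the table. Friction with the table is 0.5 to 0.7.
- heel_b (a point): The same corner on the carton's -x side.
- head_a (a point): Corner of the carton's back (-y) face at its top end (240 mm above heel_a while it stands), +x side. Pushed on its +y face higher than 80 mm the carton tips, lower than 50 mm it slides; past about 17 degrees of tilt it falls over by itself.
- head_b (a point): The same corner on the carton's -x side, above heel_b.
- sweets_box: Open stiff box of folded white paper with a red stripe, full of wrapped sweets (fixed inside), 0.11 to 0.23 kg, standing in the taped place where the carton will fall. 95 mm along its x, 75 mm along its y, 45 mm tall. Origin: centre of its underside, z up. Slides when pushed low on a side. It may end anywhere outside the tape, also on the flat paper score card.
- sweets_c0 (a point): Bottom corner of the sweets box at its +x, +y.
- sweets_c1 (a point): Bottom corner of the sweets box at its +x, -y.
- sweets_c2 (a point): Bottom corner of the sweets box at its -x, +y.
- sweets_c3 (a point): Bottom corner of the sweets box at its -x, -y.
- bottle_near: A small clear 280 ml water bottle with a white cap, full, standing upright, 60 mm across and 150 mm tall. Bystander. Origin: centre of its underside. It stands by the taped place either on the robot's side (-x of the place) or off the -y end; the other of the two is free but for a flat paper score card.
- bottle_far: A small clear 280 ml water bottle with a white cap, full, standing upright, 60 mm across and 150 mm tall. Bystander. Origin: centre of its underside. It stands by the carton's half of the taped place, either on its far (+x) side or on the robot's side (-x); the cups stand on the other.
- cup_stack: A stack of eight nested white tasting cups, upside up, 73 mm across the rim, 48 mm across the foot, 120 mm tall. Bystander, by the carton's half of the taped place, on the far (+x) or the robot's side (-x), opposite the bottle there. Origin: centre of its underside.
Mind the look-alikes: they are no part of the job. There is more than one size of the sweets_box; the one meant has the size given above. What is shaped like the glove_box but pink or turquoise is not meant.

How it is judged:
On the way, in this order (a step that is already met when the one before it is completed fails the run):
1. the sweets box is out of the taped place while the glove carton still stands ((x of each of sweets_c0, sweets_c1, sweets_c2, sweets_c3 in the frame of glove_place below -0.1 m or x of each of sweets_c0, sweets_c1, sweets_c2, sweets_c3 in the frame of glove_place above 0.1 m or y of each of sweets_c0, sweets_c1, sweets_c2, sweets_c3 in the frame of glove_place below -0.165 m) and angle between glove_box's own z axis and vertical below 0.1 rad), for 0.2 s.
2. the glove carton lies on its back inside the tape (angle between glove_box's own y axis and vertical below 0.1 rad and x of heel_a in the frame of glove_place between -0.1 and 0.1 m and y of heel_a in the frame of glove_place between -0.165 and 0.165 m and x of heel_b in the frame of glove_place between -0.1 and 0.1 m and y of heel_b in the frame of glove_place between -0.165 and 0.165 m and x of head_a in the frame of glove_place between -0.1 and 0.1 m and y of head_a in the frame of glove_place between -0.165 and 0.165 m and x of head_b in the frame of glove_place between -0.1 and 0.1 m and y of head_b in the frame of glove_place between -0.165 and 0.165 m), for 0.2 s.
At the end, for the whole second after the job is handed in: Glove carton at rest flat on its back, window up (0.1 rad), no corner beyond the tape's outer edge; sweets box upright at rest, all four corners beyond one outer edge (near, far or -y end) of the tape; bottles and cups upright within 20 mm of their start (all of step 2 and height (world z) of each of head_a, head_b, heel_a, heel_b, sweets_box below 0.006 m and (x of each of sweets_c0, sweets_c1, sweets_c2, sweets_c3 in the frame of glove_place below -0.1 m or x of each of sweets_c0, sweets_c1, sweets_c2, sweets_c3 in the frame of glove_place above 0.1 m or y of each of sweets_c0, sweets_c1, sweets_c2, sweets_c3 in the frame of glove_place below -0.165 m) and angle between each of sweets_box, bottle_near, bottle_far, cup_stack's own z axis and vertical below 0.1 rad and linear speed of each of glove_box, sweets_box below 0.02 m/s and distance of each of bottle_near, bottle_far, cup_stack from where it was at the start of the episode below 0.02 m); the robot touches nothing.
It fails at once if the glove carton is lifted, or goes over any way but onto its back (height (world z) of any of heel_a, heel_b above 0.025 m).
It fails at once if the glove carton lands with a corner outside the tape (angle between glove_box's own y axis and vertical below 0.1 rad and not (x of heel_a in the frame of glove_place between -0.1 and 0.1 m and y of heel_a in the frame of glove_place between -0.165 and 0.165 m and x of heel_b in the frame of glove_place between -0.1 and 0.1 m and y of heel_b in the frame of glove_place between -0.165 and 0.165 m and x of head_a in the frame of glove_place between -0.1 and 0.1 m and y of head_a in the frame of glove_place between -0.165 and 0.165 m and x of head_b in the frame of glove_place between -0.1 and 0.1 m and y of head_b in the frame of glove_place between -0.165 and 0.165 m)).
It fails at once if the sweets box is lifted or tipped (height (world z) of sweets_box above 0.015 m or angle between sweets_box's own z axis and vertical above 0.35 rad).
It fails at once if the sweets box or the carton is gripped or shoved hard (over 20 or 25 N) (contact force between the fingers and sweets_box above 20 N or contact force between the fingers and glove_box above 25 N).
It fails at once if a bottle or the stack of cups is disturbed (distance of any of bottle_near, bottle_far, cup_stack from where it was at the start of the episode above 0.02 m or angle between any of bottle_near, bottle_far, cup_stack's own z axis and vertical above 0.25 rad).
It also fails if it takes over 51 s, if anything falls off the work surface, if the arm or the gripper's body presses on something with over 40 N, if the wrist force passes 120 N, or if a joint passes its speed limit or range.

## Working session

There is one attempt and no reset: what is moved stays moved. The work goes in short steps, Python scripts to look and compute and a tool call to move; the robot and the scene stay as the last step left them, time stands still between calls to the robot, and variables do not carry over. Pictures are saved under pics/ and viewed, about 8 in all and at most 12, crops included, and the job is handed in when it is done.

Besides the shell and the picture viewer there is one more tool, called by a JSON object that holds its "api" and its "payload". drive_tool: Moves the arm, as the interface text tells. Its arguments: {"type":"object","properties":{"plan":{"type":"array","items":{"type":"array","items":{"type":"number"}}},"newtons":{"type":"number"}},"required":["plan"]}

```bash
mkdir -p pics; ls; python3 - <<'E'
from rig import *
import cv2,numpy as np
o=get_obs();print(o)
for n in("scene","side"):
    cv2.imwrite(f"pics/{n}0.png",camera(n)); c=get_calibration(n);print(n,c)
    for t in("glove_place","glove_box","heel_a","head_a","sweets_box","sweets_c0","sweets_c1","sweets_c2","sweets_c3","bottle_near","cup_stack"):
        print(t,[(np.round(d["location"]).tolist(),round(d["conf"],2)) for d in mark_of(n,t)][:5])
print(get_calibration("wrist"))
E
```

```text
pics
{'time': 0.0, 'q': array([ 1.11451312e+00,  5.28422087e-01,  1.43386653e+00, -5.27259467e-06,
        1.18141094e+00, -1.78542720e-01]), 'joint_velocities': array([-0.00106818,  0.0002566 ,  0.00076373, -0.00088527,  0.00179215,
        0.00057548]), 'joint_torque': array([ 7.97938246e-04, -4.40037882e+01, -1.76595819e+01,  6.33594836e-02,
        5.82655391e-02, -1.84570040e-04]), 'position': array([0.17104265, 0.60039516, 0.2216101 ]), 'tool_rot': array([ 0.70100741, -0.09811088,  0.09764917, -0.69959095]), 'ft_force': array([-0.17733252, -0.07790069,  0.15276273]), 'moment': array([ 0.05030845, -0.01244081, -0.00119522]), 'grip_width': 0.08705045541808952}
scene {'fx': 401.81568309449693, 'fy': 401.81568309449693, 'cx': 257.3812492801533, 'cy': 194.1542390361134, 'origin': array([1.30125005, 0.18128201, 0.72066256]), 'rotation': array([ 0.55295904,  0.69092437, -0.36943712, -0.28350667])}
glove_place []
glove_box [([312.0, 255.0], 0.89), ([346.0, 207.0], 0.72), ([375.0, 303.0], 0.65), ([303.0, 193.0], 0.61)]
heel_a [([324.0, 217.0], 0.84), ([296.0, 274.0], 0.64), ([340.0, 298
[... 1869 characters left out ...]
.0], 0.78), ([272.0, 240.0], 0.69)]
sweets_c3 [([279.0, 264.0], 0.95), ([237.0, 245.0], 0.8), ([224.0, 352.0], 0.8), ([244.0, 276.0], 0.78), ([272.0, 240.0], 0.69)]
bottle_near [([202.0, 278.0], 0.64)]
cup_stack [([301.0, 201.0], 0.8)]
{'fx': 297.3186396354542, 'fy': 297.3186396354542, 'cx': 253.02579003628452, 'cy': 192.26831862356167, 'tool_from_camera': array([[-3.32096357e-04,  9.65886156e-01,  2.58966839e-01,
        -7.12285995e-02],
       [-1.39022642e-04, -2.58966896e-01,  9.65886188e-01,
        -1.62900763e-01],
       [ 9.99999935e-01,  2.84765030e-04,  2.20282008e-04,
        -8.26266461e-04],
       [ 0.00000000e+00,  0.00000000e+00,  0.00000000e+00,
         1.00000000e+00]])}
```

```bash
python3 - <<'E'
import cv2
for n in("scene","side"):
    i=cv2.imread(f"pics/{n}0.png"); cv2.imwrite(f"pics/{n}0b.png",cv2.resize(i[60:384,80:480],(800,648))[:600] if 0 else cv2.resize(i,(768,576),interpolation=cv2.INTER_CUBIC))
E
```

```text
(no output)
```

View pics/scene0b.png

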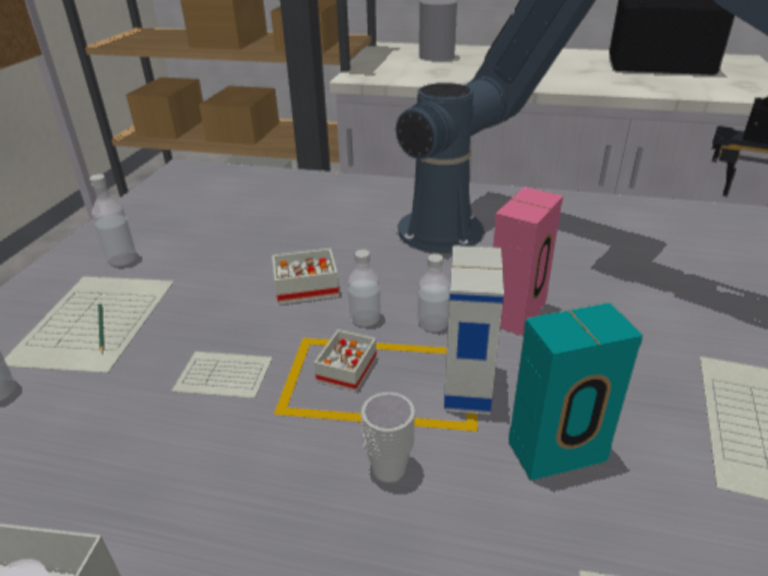

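View pics/side0b.png

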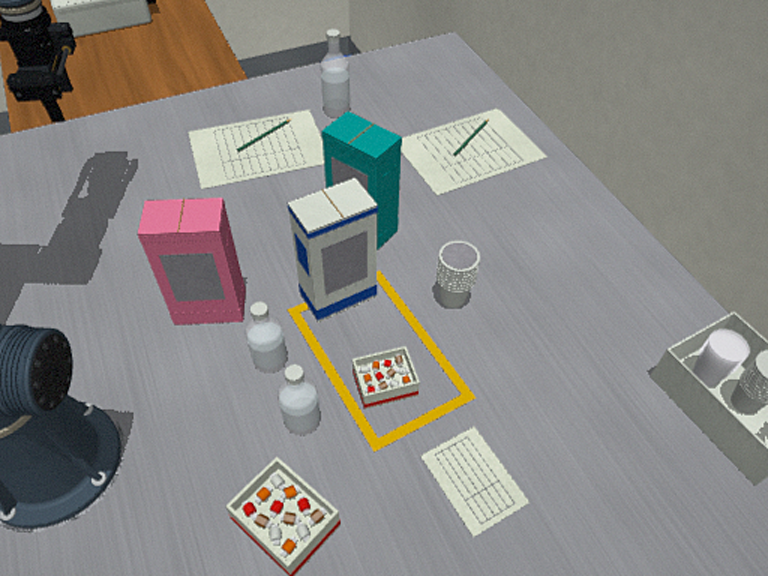

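Scene view: tape corners at (303,340), (277,413), (476,427). White carton at the right end, sweets box at (346,358), cups on the far side, and both bottles on the robot's side. Side view: the tape's -y end, (473,397) to (376,447), is free apart from the score card, so I'll push the sweets out towards -y. Next I'll fit the poses.

```bash
cat > h.py <<'E'
from rig import *
import cv2,numpy as np
from scipy.spatial.transform import Rotation as R
from scipy.optimize import least_squares
CAL={n:get_calibration(n) for n in("scene","side")}
def ray(n,uv,z=0.):
    c=CAL[n];uv=np.atleast_2d(np.asarray(uv,float))
    d=np.c_[(uv[:,0]-c["cx"])/c["fx"],(uv[:,1]-c["cy"])/c["fy"],np.ones(len(uv))]@R.from_quat(c["rotation"]).as_matrix().T
    return (c["origin"]+d*((z-c["origin"][2])/d[:,2])[:,None])[:,:2]
def proj(n,P):
    c=CAL[n];p=(np.atleast_2d(P)-c["origin"])@R.from_quat(c["rotation"]).as_matrix()
    return p[:,:2]/p[:,2:]*c["fx"]+[c["cx"],c["cy"]]
def rot(a): return np.array([[np.cos(a),-np.sin(a)],[np.sin(a),np.cos(a)]])
E
python3 - <<'E'
from h import *
pts={}
for n in CAL:
    im=cv2.imread(f"pics/{n}0.png");hsv=cv2.cvtColor(im,cv2.COLOR_BGR2HSV)
    m=cv2.inRange(hsv,(20,180,120),(28,255,255))
    v,u=np.nonzero(m);p=ray(n,np.c_[u,v]);pts[n]=p;print(n,len(p),p.min(0),p.max(0),np.median(p,0))
def res(t,p):
    q=np.abs((p-t[:2])@rot(t[2])); h=np.array([.091,.156])
    return np.where((q<h).all(1), (h-q).min(1), np.linalg.norm(np.maximum(q-h,0),axis=1))
def fit(p,t0): 
    r=least_squares(lambda t:res(t,p),t0,loss="soft_l1",f_scale=.005);return r.x,r.cost/len(p)
for k,p in {**pts,"both":np.vstack(list(pts.values()))}.items():
    best=min((fit(p,[*np.median(p,0)+[dx,dy],a]) for a in(-.3,0,.3) for dx in(-.05,.05) for dy in(-.05,0.05)),key=lambda r:r[1]);print(k,best)
t=best[0]
for n in CAL:
    camera(n)
    for k,z in(("heel_a",0),("head_a",.24),("sweets_c0",0),("bottle_near",0),("cup_stack",0),("sweets_box",0),("glove_box",0)):
        for d in mark_of(n,k):
            w=ray(n,d["location"],z)[0];l=rot(t[2]).T@(w-t[:2])
            if abs(l[0])<.2 and -.3<l[1]<.3: print(n,k,np.round(d["location"]),round(d["conf"],2),"place mm",np.round(l*1000),"world",np.round(w,3))
E
```

```text
scene 972 [ 0.44162749 -0.18874973] [0.66205353 0.15642418] [ 0.62178371 -0.0844414 ]
side 1683 [ 0.43679675 -0.18696366] [0.66610481 0.15703292] [ 0.53623343 -0.07808182]
scene (array([ 0.54867306, -0.01663399,  0.10365283]), np.float64(8.227561201422616e-06))
side (array([ 0.55169967, -0.0147617 ,  0.10329006]), np.float64(8.722848847208839e-06))
both (array([ 0.55061872, -0.01552988,  0.10361954]), np.float64(9.020288936616795e-06))
scene heel_a [296. 275.] 0.86 place mm [ 65. 112.] world [0.603 0.102]
scene heel_a [322. 214.] 0.79 place mm [-188.  177.] world [0.346 0.141]
scene heel_a [340. 294.] 0.67 place mm [113. 216.] world [0.64  0.211]
scene head_a [302. 195.] 0.84 place mm [ 67. 115.] world [0.606 0.105]
scene head_a [331. 141.] 0.8 place mm [-189.  182.] world [0.344 0.146]
scene head_a [349. 213.] 0.61 place mm [120. 210.] world [0.648 0.205]
scene sweets_c0 [238. 261.] 0.96 place mm [ 31. -37.] world [ 0.585 -0.049]
scene sweets_c0 [251. 236.] 0.76 place mm [-68. -17.] world [ 0.485 -0.04 ]
scene sweets_c0 [212. 254.] 0.7 place mm [  16. -109.] world [ 0.577 -0.122]
sc
[... 1148 characters left out ...]
 101.] world [0.478 0.079]
side sweets_c0 [238. 247.] 0.72 place mm [-47. -18.] world [ 0.505 -0.038]
side sweets_c0 [242. 272.] 0.72 place mm [-74. -87.] world [ 0.486 -0.11 ]
side sweets_c0 [269. 238.] 0.7 place mm [ 36. -34.] world [ 0.59  -0.046]
side sweets_c0 [276. 265.] 0.62 place mm [  11. -113.] world [ 0.574 -0.127]
side bottle_near [202. 280.] 0.67 place mm [-173.  -58.] world [ 0.385 -0.091]
side cup_stack [301. 199.] 0.68 place mm [186.  34.] world [0.732 0.037]
side sweets_box [260. 258.] 0.97 place mm [-16. -76.] world [ 0.543 -0.092]
side glove_box [228. 195.] 0.6 place mm [ 10. 148.] world [0.546 0.133]
side glove_box [245. 150.] 0.59 place mm [141. 283.] world [0.662 0.281]
```

```bash
cat >> h.py <<'E'
T=np.array([.5506,-.0155,.1036])
def w(x,y): return T[:2]+rot(T[2])@[x/1000,y/1000]
def loc(p): return rot(T[2]).T@(np.asarray(p)[:2]-T[:2])*1000
def tgt(x,y,z,yaw=0,flip=1):
    """needed shift (mm) and turn (deg) in tool axes to place-frame x,y,z mm with tool x along flip*place y"""
    o=get_obs();A=R.from_quat(o["tool_rot"]).as_matrix()
    tx=np.array([*(rot(T[2]+yaw)@[0,flip]),0]);ty=np.array([0,0,-1.]);B=np.c_[tx,ty,np.cross(tx,ty)]
    d=A.T@(np.array([*w(x,y),z/1000])-o["position"])*1000
    print("t",round(o["time"],2),"loc",np.round(loc(o["position"])),"z",np.round(o["position"][2]*1000,1),"F",np.round(o["ft_force"],1),"q",np.round(o["q"],2),"shift",np.round(d,1),"turn",np.round(np.degrees(R.from_matrix(A.T@B).as_rotvec()),1))
E
python3 - <<'E'
from h import *
print(np.round(R.from_quat(get_obs()["tool_rot"]).as_matrix(),3))
tgt(-12,18,350);tgt(-12,18,350,0,-1)
for n in CAL:
    for k in("bottle_far","sweets_box","cup_stack"):
        for d in mark_of(n,k): print(n,k,round(d["conf"],2),np.round(loc(ray(n,d["location"])[0])))
    for uv in [(178,243),(289,217)]: print(loc(ray(n,uv)[0]))
E
```

```text
[[ 0.962  0.     0.274]
 [-0.274  0.     0.962]
 [ 0.    -1.     0.   ]]
t 2.0 loc [-313.  652.] z 222.6 F [1.  0.4 0.9] q [ 1.11  0.53  1.43 -0.    1.18 -0.18] shift [ 515.9 -127.4 -476.6] turn [   0.  -111.9    0. ]
t 2.0 loc [-313.  652.] z 222.6 F [1.  0.4 0.9] q [ 1.11  0.53  1.43 -0.    1.18 -0.18] shift [ 515.9 -127.4 -476.6] turn [-0.  68.1  0. ]
scene bottle_far 0.94 [-176.   81.]
scene sweets_box 0.96 [-270. -199.]
scene sweets_box 0.58 [-26. -64.]
scene sweets_box 0.44 [-69. -25.]
scene cup_stack 0.6 [184.  34.]
[ -18.79136759 -210.22489496]
[-164.57792894   80.772792  ]
side bottle_far 0.62 [-165.   87.]
side sweets_box 0.97 [-16. -76.]
side sweets_box 0.86 [-270. -192.]
side cup_stack 0.68 [186.  34.]
[-179.89166154   70.80251485]
[120.79826481  -2.18642577]
```

```bash
python3 - <<'E'
from h import *
tgt(-9,-7,350,-.22,-1)
E
```

```text
t 2.3 loc [-313.  652.] z 222.5 F [ 0.2 -0.6  0.2] q [ 1.11  0.53  1.43 -0.    1.18 -0.18] shift [ 528.  -127.4 -498.7] turn [ 0.  80.8  0. ]
```

{"api": "drive_tool", "payload": {"plan": [[0,-50,0,0,0,0,50],[0,-100,0,0,0,0,50],[0,-127,0,0,8,0,50],[40,-127,-30,0,16,0,50],[75,-127,-66,0,24,0,50],[110,-127,-100,0,32,0,50],[145,-127,-135,0,40,0,50],[180,-127,-170,0,48,0,50],[215,-127,-203,0,56,0,50],[250,-127,-236,0,64,0,50]]}}

```text
time: 3.3
position: [0.3476, 0.3038, 0.3499]
tool_rot: [-0.54, 0.455, -0.456, 0.541]
ft_force: [0.8, 0.5, -0.5]
grip_width: 0.0499
```

```bash
python3 - <<'E'
from h import *
tgt(-9,-7,350,-.22,-1)
E
```

```text
t 3.3 loc [-169.  339.] z 349.9 F [ 0.8  0.5 -0.5] q [0.48 0.16 1.64 0.   1.34 0.3 ] shift [ 3.555e+02 -1.000e-01  1.364e+02] turn [-0.  16.4 -0. ]
```

{"api": "drive_tool", "payload": {"plan": [[45,0,17,0,3,0,50],[90,0,35,0,6,0,50],[135,0,52,0,9,0,50],[180,0,69,0,12,0,50],[225,0,86,0,15,0,50],[270,0,104,0,16.4,0,50],[315,0,121,0,16.4,0,50],[355,0,136,0,16.4,0,50],[355,0,136,0,16.4,0,50],[355,0,136,0,16.4,0,50]]}}

```text
time: 4.3
position: [0.5431, -0.0209, 0.3491]
tool_rot: [-0.471, 0.528, -0.527, 0.471]
ft_force: [0.4, 0.4, -0.7]
grip_width: 0.0498
```

```bash
python3 - <<'E'
from h import *
tgt(-9,-7,80,-.22,-1)
im=camera("wrist");cv2.imwrite("pics/w1.png",cv2.resize(im,(768,576)))
o=get_obs();c=get_calibration("wrist");M=c["tool_from_camera"];A=R.from_quat(o["tool_rot"]).as_matrix()
def wray(uv,z=0):
    u=(np.array(uv)-[c["cx"],c["cy"]]);r=np.linalg.norm(u);th=r/c["fx"];d=np.array([*(u/r*np.sin(th)),np.cos(th)])
    d=A@M[:3,:3]@d;p=o["position"]+A@M[:3,3];return (p+d*(z-p[2])/d[2])[:2]
for k,z in(("sweets_c0",0),("heel_a",0),("head_a",.24)):
    for d in mark_of("wrist",k): print(k,round(d["conf"],2),np.round(d["location"]),np.round(loc(wray(d["location"],z))))
E
```

```text
t 4.3 loc [-8. -5.] z 349.1 F [ 0.4  0.4 -0.7] q [-0.24  0.29  1.46  0.    1.39 -0.13] shift [ 2.700e+00  2.691e+02 -1.000e-01] turn [ 0.1  0.2 -0. ]
sweets_c0 0.87 [280. 170.] [ 31. -38.]
sweets_c0 0.86 [230. 207.] [-71. -87.]
sweets_c0 0.75 [223. 167.] [-66. -13.]
sweets_c0 0.58 [281. 208.] [  19. -109.]
heel_a 0.96 [297.  20.] [116. 216.]
heel_a 0.8 [138.  80.] [-180.  176.]
heel_a 0.77 [84. 70.] [-287.  235.]
heel_a 0.62 [283.  82.] [ 67. 109.]
heel_a 0.6 [208.  94.] [-63. 117.]
head_a 0.98 [306.  55.] [ 65. 110.]
head_a 0.6 [56. 60.] [-183.  180.]
head_a 0.56 [171.  85.] [-62. 110.]
```

View pics/w1.png

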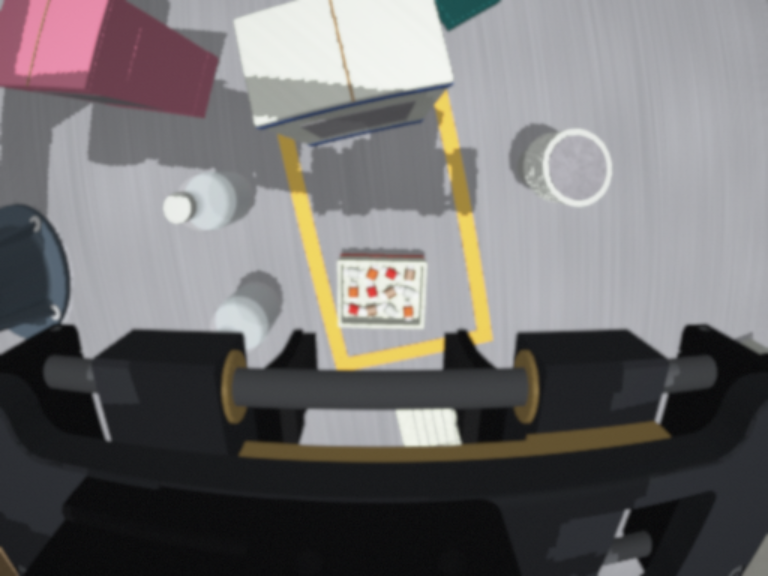

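Wrist view: sweets box at about (382,292), square to the gripper, with free table between it and the carton's back edge (y of about 140). Next I'll lower the fingers into that gap.

{"api": "drive_tool", "payload": {"plan": [[0,45,0,0,0,0,50],[0,90,0,0,0,0,50],[0,135,0,0,0,0,50],[0,180,0,0,0,0,50],[0,220,0,0,0,0,50],[0,255,0,0,0,0,50],[0,285,0,0,0,0,50],[0,310,0,0,0,0,50],[0,328,0,0,0,0,50],[0,336,0,0,0,0,50]]}}

```text
time: 5.5
position: [0.5421, -0.0188, 0.0123]
tool_rot: [-0.473, 0.527, -0.526, 0.472]
ft_force: [-0.9, -0.3, -0.1]
grip_width: 0.0497
```

```bash
python3 - <<'E'
from h import *
tgt(-8,-100,12,-.22,-1);tgt(-8,-187,12,-.22,-1)
E
```

```text
t 5.5 loc [-9. -2.] z 12.3 F [-0.9 -0.3 -0.1] q [-0.24  0.75  1.78  0.    0.61 -0.13] shift [95.2  0.2 21.4] turn [ 0.1  0.5 -0. ]
t 5.5 loc [-9. -2.] z 12.3 F [-0.9 -0.3 -0.1] q [-0.24  0.75  1.78  0.    0.61 -0.13] shift [1.803e+02 1.000e-01 3.970e+01] turn [ 0.1  0.5 -0. ]
```

{"api": "drive_tool", "payload": {"plan": [[6,0,1,0,0,0,50],[11,0,2,0,0,0,50],[16,0,3,0,0,0,50],[22,0,5,0,0,0,50],[29,0,6,0,0,0,50],[36,0,8,0,0,0,50],[44,0,10,0,0,0,50],[52,0,12,0,0,0,50],[60,0,13,0,0,0,50],[68,0,15,0,0,0,50]]}}

```text
time: 6.5
position: [0.5504, -0.0901, 0.0135]
tool_rot: [-0.472, 0.527, -0.527, 0.472]
ft_force: [-1.2, 2.5, 1.7]
grip_width: 0.0499
```

```bash
python3 - <<'E'
from h import *
tgt(-8,-187,12,-.22,-1)
for n in CAL:
    im=camera(n)
    for d in mark_of(n,"sweets_c0"):
        l=loc(ray(n,d["location"])[0])
        if -150<l[0]<100:print(n,round(d["conf"],2),np.round(l))
E
```

```text
t 6.5 loc [ -8. -74.] z 13.5 F [-1.2  2.5  1.7] q [-0.36  0.76  1.74  0.    0.64 -0.25] shift [110.2   1.5  23.9] turn [ 0.   0.3 -0. ]
scene 0.95 [ -59. -146.]
scene 0.72 [  16. -167.]
scene 0.62 [  27. -100.]
scene 0.61 [-79. -77.]
side 0.76 [ -74. -150.]
side 0.68 [-57. -80.]
side 0.59 [  15. -174.]
```

{"api": "drive_tool", "payload": {"plan": [[9,1,2,0,0,0,50],[20,1,4,0,0,0,50],[32,1,7,0,0,0,50],[44,1,10,0,0,0,50],[56,1,12,0,0,0,50],[68,1,15,0,0,0,50],[80,1,18,0,0,0,50],[92,1,20,0,0,0,50],[104,1,23,0,0,0,50],[112,1,25,0,0,0,50]]}}

```text
time: 7.7
position: [0.5633, -0.2049, 0.0126]
tool_rot: [0.471, -0.527, 0.527, -0.472]
ft_force: [0.1, 1.5, 0.2]
grip_width: 0.0499
```

```bash
python3 - <<'E'
from h import *
tgt(-8,-160,12,-.22,-1)
for n in CAL:
    im=camera(n);cv2.imwrite(f"pics/{n}2.png",im)
    for d in mark_of(n,"sweets_c0"):
        l=loc(ray(n,d["location"])[0])
        if -150<l[0]<100:print(n,round(d["conf"],2),np.round(l))
E
```

```text
t 7.7 loc [  -7. -190.] z 12.6 F [0.1 1.5 0.2] q [-0.54  0.79  1.64 -0.    0.72 -0.42] shift [-28.8   0.6  -7.4] turn [-0.   0.3  0. ]
scene 0.78 [  25. -218.]
scene 0.74 [ -72. -188.]
scene 0.72 [  19. -287.]
scene 0.7 [ -64. -265.]
side 0.94 [ -74. -265.]
side 0.8 [ -56. -191.]
side 0.74 [  40. -204.]
side 0.64 [  21. -293.]
```

```bash
python3 - <<'E'
from h import *
for uv in [(323,127),(355,113),(401,140),(372,162),(140,237),(145,202),(222,200),(231,233)]: print(uv,np.round(loc(ray("side",np.array(uv)/1.5,.24)[0])))
E
```

```text
(323, 127) [ 77. 331.]
(355, 113) [147. 340.]
(401, 140) [181. 231.]
(372, 162) [107. 204.]
(140, 237) [-291.  223.]
(145, 202) [-261.  295.]
(222, 200) [-152.  239.]
(231, 233) [-167.  163.]
```

{"api": "drive_tool", "payload": {"plan": [[-10,0,0,0,0,0,50],[-25,0,0,0,0,0,50],[-30,-20,0,0,0,0,50],[-30,-60,0,0,0,0,50],[-30,-105,0,0,0,0,50],[-30,-150,0,0,0,0,50],[-30,-200,0,0,0,0,40],[-30,-250,0,0,0,0,40],[-30,-300,0,0,0,0,40],[-30,-340,0,0,0,0,40]]}}

```text
time: 8.9
position: [0.5665, -0.1716, 0.3558]
tool_rot: [0.472, -0.525, 0.527, -0.473]
ft_force: [0.7, -0.9, 0.7]
grip_width: 0.0405
```

```bash
python3 - <<'E'
from h import *
tgt(6,235,350,-.035,-1)
for n in CAL:
    camera(n)
    for k,z in(("sweets_c0",0),("heel_a",0),("head_a",.24)):
      for d in mark_of(n,k):
        l=loc(ray(n,d["location"],z)[0])
        if -150<l[0]<100:print(n,k,round(d["conf"],2),np.round(l))
E
```

```text
t 8.9 loc [  -0. -157.] z 355.8 F [ 0.7 -0.9  0.7] q [-0.48  0.36  1.34  0.    1.44 -0.37] shift [-384.5    5.3  -76.2] turn [ -0.1 -10.1   0.1]
scene sweets_c0 0.74 [ -65. -264.]
scene sweets_c0 0.72 [  13. -281.]
scene sweets_c0 0.7 [ -68. -204.]
scene heel_a 0.96 [ 63. 106.]
scene head_a 0.93 [ 55. 118.]
scene head_a 0.89 [-63. 111.]
scene head_a 0.77 [ 65. 325.]
side sweets_c0 0.92 [  15. -283.]
side sweets_c0 0.86 [ -74. -262.]
side sweets_c0 0.82 [ -58. -188.]
side sweets_c0 0.62 [  31. -203.]
side heel_a 0.78 [ 68. 111.]
side heel_a 0.72 [-58. 106.]
side head_a 0.93 [ 63. 112.]
side head_a 0.77 [ 63. 333.]
side head_a 0.66 [-60. 111.]
```

{"api": "drive_tool", "payload": {"plan": [[-45,0,-9,0,-2,0,40],[-90,0,-18,0,-4,0,40],[-135,0,-27,0,-6,0,40],[-180,0,-36,0,-8,0,40],[-225,0,-45,0,-10,0,40],[-270,0,-54,0,-11,0,40],[-315,0,-63,0,-11,0,40],[-360,0,-71,0,-11,0,40],[-384,5,-76,0,-11,0,40],[-384,5,-76,0,-11,0,40]]}}

```text
time: 10.3
position: [0.5312, 0.2195, 0.3451]
tool_rot: [0.522, -0.479, 0.477, -0.52]
ft_force: [-0.4, 0.3, -0.6]
grip_width: 0.0405
```

```bash
python3 - <<'E'
from h import *
tgt(5,235,200,-.02,-1)
E
```

```text
t 10.3 loc [  5. 236.] z 345.1 F [-0.4  0.3 -0.6] q [0.2  0.34 1.39 0.   1.41 0.11] shift [  0.9 145.1   0.7] turn [ 0.3  0.2 -0. ]
```

{"api": "drive_tool", "payload": {"plan": [[0,30,0,0,0,0,40],[0,60,0,0,0,0,40],[0,90,0,0,0,0,40],[0,115,0,0,0,0,40],[0,135,0,0,0,0,40],[0,145,0,0,0,0,40],[0,145,0,0,0,0,40],[0,145,0,0,0,0,40]]}}

```text
time: 11.1
position: [0.5336, 0.216, 0.2028]
tool_rot: [-0.52, 0.479, -0.479, 0.52]
ft_force: [0.5, -0.5, 0.2]
grip_width: 0.0399
```

```bash
python3 - <<'E'
from h import *
tgt(5,195,200,-.02,-1)
im=camera("scene");cv2.imwrite("pics/s3.png",cv2.resize(im,(768,576)))
E
```

```text
t 11.1 loc [  7. 232.] z 202.8 F [ 0.5 -0.5  0.2] q [ 0.19  0.48  1.58 -0.    1.08  0.11] shift [37.   2.8 -1.2] turn [-0.  -0.1  0. ]
```

View pics/s3.png

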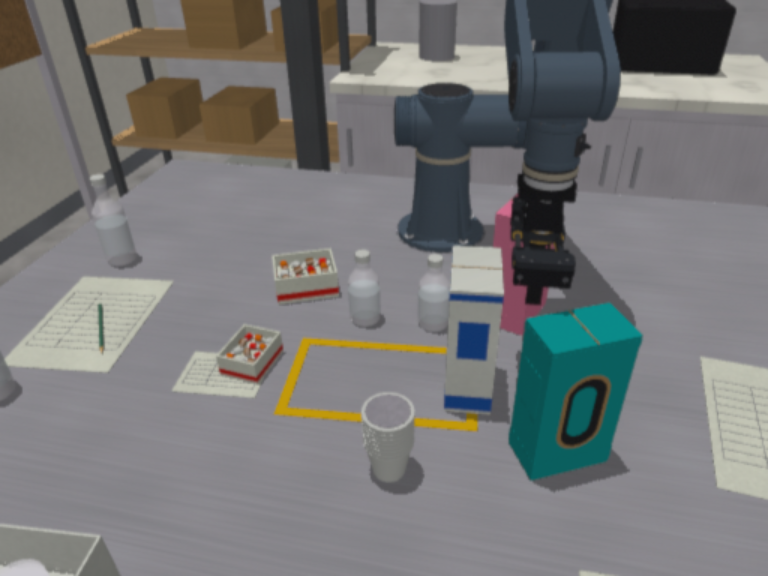

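The sweets box sits on the score card at (250,352), clear of the tape. The fingers are behind the standing carton, so I'll push near its top.

{"api": "drive_tool", "payload": {"plan": [[10,0,0,0,0,0,40],[20,0,0,0,0,0,40],[26,0,0,0,0,0,40],[31,0,0,0,0,0,40],[36,0,0,0,0,0,40],[41,0,0,0,0,0,40],[47,0,0,0,0,0,40],[53,0,0,0,0,0,40],[60,0,0,0,0,0,40],[67,0,0,0,0,0,40]]}}

```text
time: 12.15
position: [0.5385, 0.149, 0.2025]
tool_rot: [0.52, -0.479, 0.479, -0.52]
ft_force: [-0.5, 0.7, 0.0]
grip_width: 0.0401
```

```bash
python3 - <<'E'
from h import *
tgt(5,195,200,-.02,-1)
for n in CAL:
    im=camera(n);cv2.imwrite(f"pics/{n}4.png",im)
    for k,z in(("heel_a",0),("head_a",.24)):
      for d in mark_of(n,k):
        l=loc(ray(n,d["location"],z)[0])
        if -150<l[0]<100:print(n,k,round(d["conf"],2),np.round(l))
E
```

```text
t 12.15 loc [  5. 165.] z 202.5 F [-0.5  0.7  0. ] q [ 0.07  0.46  1.62 -0.    1.06 -0.01] shift [-30.2   2.5  -0.7] turn [ 0.  -0.1  0. ]
scene heel_a 0.73 [ 67. 111.]
scene head_a 0.97 [65. 76.]
scene head_a 0.69 [ 67. 328.]
scene head_a 0.56 [-56.  77.]
side heel_a 0.95 [-53. 105.]
side heel_a 0.74 [ 61. 112.]
side head_a 0.92 [59. 51.]
side head_a 0.61 [-61.  65.]
```

{"api": "drive_tool", "payload": {"plan": [[6,0,0,0,0,0,40],[12,0,0,0,0,0,40],[18,0,0,0,0,0,40],[24,0,0,0,0,0,40],[30,0,0,0,0,0,40],[36,0,0,0,0,0,40],[42,0,0,0,0,0,40],[47,0,0,0,0,0,40],[50,0,0,0,0,0,40],[50,0,0,0,0,0,40]]}}

```text
time: 13.45
position: [0.5427, 0.0993, 0.2026]
tool_rot: [-0.52, 0.479, -0.479, 0.52]
ft_force: [-0.2, 1.4, -0.4]
grip_width: 0.0403
```

{"api": "drive_tool", "payload": {"plan": [[-20,-20,0,0,0,0,40],[-40,-60,0,0,0,0,40],[-60,-100,0,0,0,0,40],[-80,-140,0,0,0,0,40],[-90,-150,0,0,0,0,40],[-90,-150,0,0,0,0,40]]}}

```text
time: 14.05
position: [0.5359, 0.191, 0.3546]
tool_rot: [-0.519, 0.478, -0.48, 0.522]
ft_force: [0.2, 0.8, -0.6]
grip_width: 0.04
```

```bash
python3 - <<'E'
from h import *
tgt(5,195,200,-.02,-1)
for n in CAL:
    im=camera(n);cv2.imwrite(f"pics/{n}5.png",cv2.resize(im,(768,576)))
    for k,z in(("heel_a",0),("head_a",0),("sweets_c0",0)):
      for d in mark_of(n,k):
        l=loc(ray(n,d["location"],z)[0])
        if -150<l[0]<100:print(n,k,round(d["conf"],2),np.round(l))
a,b=[cv2.imread(f"pics/{n}5.png") for n in CAL]
cv2.imwrite("pics/both5.png",np.vstack([a[200:500,100:700],b[150:450,100:700]]))
E
```

```text
t 14.05 loc [  7. 207.] z 354.6 F [ 0.2  0.8 -0.6] q [0.15 0.32 1.4  0.   1.41 0.06] shift [ 12.  154.6  -2.2] turn [-0.3  0.  -0. ]
scene heel_a 0.86 [-72. 108.]
scene heel_a 0.6 [ 67. 104.]
scene head_a 0.42 [ -46. -261.]
scene head_a 0.32 [-44. 113.]
scene sweets_c0 0.93 [  25. -287.]
scene sweets_c0 0.92 [  31. -215.]
scene sweets_c0 0.89 [ -64. -194.]
scene sweets_c0 0.67 [ -68. -263.]
side heel_a 0.75 [ 71. 323.]
side heel_a 0.63 [-62. 108.]
side head_a 0.78 [ -61. -132.]
side head_a 0.77 [  66. -140.]
side head_a 0.68 [-131.  432.]
side sweets_c0 0.9 [  19. -286.]
side sweets_c0 0.9 [ -78. -262.]
side sweets_c0 0.84 [ -53. -186.]
side sweets_c0 0.73 [  44. -208.]
```

View pics/both5.png

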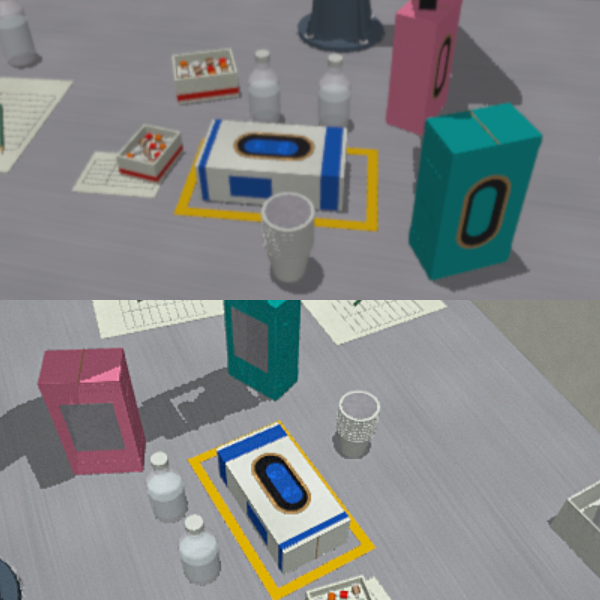

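The carton is flat with its window up at (275,150) in the upper crop, and yellow tape shows all round it. The sweets box is on the card, clear of the tape, and the bottles and cups still stand. The arm is clear of everything, so I'm handing in.

```bash
python3 - <<'E'
from rig import *
print(hand_in())
E
```

```text
the job is handed in; nothing more can be done
None
```

The job is done and handed in at about 14 s of the 51 s allowed. I slid the sweets box off the -y end of the tape with two fingertips, then pushed the glove carton near its top until it toppled onto its back.

Last checks, in the frame of the taped place:
- **Glove carton:** it lies on its back, window up. Its corners run from about x -72 to +67 mm and y -140 to +108 mm, against limits of ±100 and ±165 mm.
- **Sweets box:** it stands upright on the score card. Its nearest corner is at about y -186 to -194 mm, past the -165 mm edge.
- **Bottles and cups:** they stand upright and look unmoved. I judged this from the pictures and did not measure it again.
- **Robot:** the fingers were at z = 0.35 m, touching nothing. The wrist force readings stayed at about 3 N or less.

The two cameras' corner marks disagreed by up to about 20 mm, and a few stray marks were off or came from look-alikes; I ignored those. No check failed.

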